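# Fit the retaining clip on a cheese cutter's spindle

### The job

Take the blue retaining clip out of the white parts tray and push it sideways, open end first, into the groove under the brass spindle head of the cheese cutter, lying flat on the steel bar, until it snaps fully home. The bar's height differs with the cheese, so find it by a light touch, and never push the clip against the cutter with more than 35 N. Let go of the clip, and do not move the small red cheese, the jar or the spatula.

Things in the scene. Friction and masses are not known exactly. Their poses are not given: they have to be found in the camera images.
- clip: Loose blue plastic horseshoe clip, 75 g, flat in the tray: 6 mm thick, 56 long, 36 wide. Origin: seat centre (where the spindle axis comes to lie), on the underside. x points out of the open end, the way it is pushed; z up. Solid bridge x=-44 to -8 mm, 36 mm wide; its front face, x=-8 mm, bottoms on the spindle neck. Springy jaws x=-9 to +12 mm, inner faces y=+-9.5, outer +-16.5 mm.
- clip_tab (a point): Centre of the clip's upright grip tab: clip x=-34, y=0, z=22.5 mm. The tab is 22 mm long in clip x, 10 mm thick in y, and stands from the bridge's top (z=6) to z=39 mm. Pinch it across y. Axes as the clip's.
- clip_throat (a point): Midway between the inward nubs of the clip's jaws: clip x=7, y=0, z=3 mm. They leave a 12 mm throat and each springs out 2 mm to pass the 16 mm neck. Centred, this takes about 5 to 12 N of push, more if off-centre. Once they are past the neck's middle (clip less than 7 mm short of home) they draw the clip on until the bridge meets the neck.
- cutter: Fixed swing-arm cheese cutter. Origin: on the counter, on the upright spindle's axis; z up. Marble board x=-60 to 260, y=+-85 mm, 16 mm thick, with a round steel pedestal (54 mm) at the axis and a red cheese wheel. Above, a steel bar 64 mm wide, 16 mm thick, x=-55 to +255 mm, a black handle to x=325 mm, and a block 24 mm high across the bar at x=27 to 57 mm.
- pedestal_top (a point): Point on the spindle axis 60 mm above the counter, on top of the fixed pedestal. Axes as the cutter's. The bar stands above it on a column set to suit the cheese; no pose shows how high: the bar's flat top is anywhere from 85 to 115 mm above the counter. Find it by touch, coming down at 10 mm/s or less.
- bar_end (a point): Point on the cutter, x=-55, y=0, z=100 mm: the bar's short end, on its centre line, at its mean height (fixed; the real top is up to 15 mm above or below). The clip enters from here along cutter +x, clip x along cutter x. On the bar's top at the axis: brass neck 16 mm across, 8 mm high (the groove; its floor is the bar), then a brass head 26 mm across, 24 mm high, lower edge square.
- tray: Fixed white open tray 150 x 150 mm, 14 mm high, walls and floor 4 to 5 mm; origin: centre of its underside on the counter.
- gouda: Bystander: small red waxed cheese, diameter 94 mm, 46 mm high, standing on the counter; origin: centre of its underside.
- jar: Bystander: amber glass jar with a brass-coloured lid, diameter 60 mm, 85 mm high, standing on the counter; origin: centre of its underside.
- spatula: Bystander: spatula with a dark wooden handle lying flat on the counter, 180 mm long; origin: near its middle, underside.
Mind the look-alikes: they are no part of the job. There is more than one size of the clip; the job needs the largest.

How it is judged:
On the way, in this order (a step that is already met when the one before it is completed fails the run):
1. the clip has been taken away from where it lay in the tray (distance of clip from where it was at the start of the episode above 0.08 m), for 0.1 s.
2. the clip is at the level of the groove, still outside it, its seat 9 to 45 mm from the spindle axis (horizontal distance between clip and cutter between 0.009 and 0.045 m and z of clip in the frame of cutter between 0.082 and 0.119 m), for 0.1 s.
At the end, for the whole second after the job is handed in: The clip lies flat (within 0.12 rad) in the spindle groove below the head, 82 to 116.5 mm above the cutter's underside, its seat centre within 2 mm of the spindle axis, released and at rest (horizontal distance between clip and cutter below 0.002 m and z of clip in the frame of cutter between 0.082 and 0.1165 m and angle between clip's own z axis and vertical below 0.12 rad and linear speed of clip below 0.02 m/s); the robot touches nothing.
It fails at once if the clip is pressed against the cutter with more than 35 N (contact force between clip and cutter above 35 N).
It fails at once if the small red cheese is moved more than 15 mm (distance of gouda from where it was at the start of the episode above 0.015 m).
It fails at once if the jar is moved more than 15 mm (distance of jar from where it was at the start of the episode above 0.015 m).
It fails at once if the spatula is moved more than 15 mm (distance of spatula from where it was at the start of the episode above 0.015 m).
It also fails if it takes over 64 s, if anything falls off the work surface, if the arm or the gripper's body presses on something with over 40 N, if the wrist force passes 120 N, or if a joint passes its speed limit or range.

### The arm

A 6-joint arm with a two-finger parallel gripper is mounted at the origin on the work surface. World frame = base frame: x ahead of the robot, y to its left, z up, the work surface at z = 0. Lengths are in m, angles in rad, forces in N, time in s.
With the tool pointing down it reaches from about 0.35 to 0.725 m from the base axis. Payload 4.3 kg.
Tool frame: the origin (TCP) lies midway between the tips of the shut fingers; the grasp point (between the pads) lies 19 mm behind it; z points along the fingers, y is the line along which they close (so a half turn about z gives the same grasp; the last joint's range is limited). The gripper opens to 85 mm and grips with 20 to 120 N. Pads are 22 mm wide; open, the fingers measure 114 mm over their backs; the gripper's body (76 mm by 85 mm) begins 54 mm behind the grasp point. The pads swing forward as they close: fully open they stand 13 mm farther back than shut.
Start: joints at [0.999, 0.377, 0.081, 1.274, 0, 1.46], TCP at [0.256, 0.515, 0.202] pointing down, gripper open.
Joint ranges: [-2.72, 2.72], [-0.84, 1.66], [-1.02, 1.22], [-1.77, 2.12], [-1.37, 1.28], [-3.14, 3.14]. Speed limits (rad/s): [2.57, 2.57, 3.14, 3.14, 3.14, 3.14].

### API

Orientations are given as a unit quaternion [w, x, y, z].
In Python, from bench import env gives the robot as it stands.
- The arm moves only by the tool jog_arm, never from a script. Its argument "rows" is a list of rows, each an object with "travel": the shift along the tool's x, y, z each as a share of 0.2 m, from -1 to 1, a list of three; "twist": the turn, a rotation vector about the tool's x, y, z each as a share of 120 degrees, from -1 to 1, a list of three; "jaw": the closure, from 0 (fully open) to 1 (shut). A call has exactly 10 rows; each row is the pose to reach, as a shift and turn from the pose commanded when the call began, along the tool's axes at that moment; what a row does not reach only later rows make up. A row lasts 1/10 s, in which the tool goes at most 50 mm and 8.59 degrees, less where a joint would pass 70% of its speed; a pose out of reach is approached as far as the arm can. A call with a number of a shift or a turn outside -1 to 1 is refused whole. A call with a gripper value outside its range is refused whole. The fingers move at their own pace and stop on an object; "squeeze" is the grip in N (left out, the last holds). Time passes only in rows, so rows that repeat a pose let the fingers close, or fill a call up. It gives the time, the measured TCP pose, the force, the opening and the grip force at its end, in the units of the state.
- env.observe(): the state, without advancing time (a new reading comes with each control period).
- env.get_image(name): name is "side" or "top" or "wrist"; returns a dict with "img" (400x640x3 uint8, red, green, blue), "range_z" (400x640 float32, m along the optical axis (not along the pixel's ray), 0 where there is no reading), "camera_matrix" (3x3 intrinsics, pixels), "R" (3x3) and "t" (3): a world point X has camera coordinates R X + t. Camera axes: x right, y down, z forward; pixel columns grow to the right and rows downward; lengths in m; the calibration is good to about 2 mm. A picture is of the moment at which its call begins.
- env.sign_off(): hands the job in; it is judged then, once.
Trained networks look in a picture, given as the dict that the camera call returned (one of the last four; its "shot" number tells which), for a name from the list of things; names that differ only in an ending like _2 or _b are one class to them, and where a whole thing is asked for, a point or a joint stands for the part that bears it (a point fixed in the world has none). Each returns a list of dicts, best first, with "confidence" (0 to 1); they miss things now and then, are a little off and sometimes report something else, mostly with a low value. They report only what shows in the picture. A call takes as long as a camera call. They do not tell look-alikes from the thing itself.
- env.recognise(picture, target): "position" ([x, y, z] in m, in world coordinates, good to about 4 mm: the middle of the surface that is visible of it).
The state is a dict: "clock": time; "q": joint angles; "dq": joint speeds; "joint_torque": joint torques, N m; "eef_pos": TCP position; "ee_rot": TCP orientation; "force": force on the tool from outside, world axes, zero at the start; "torque": the same for the moment, N m; "gripper_width": finger opening in m; "grip_force": force on a finger pad.
Only numpy, scipy, OpenCV 4.12 (cv2) and the standard library are available. Lean on these libraries where they do the work, as an engineer would, in place of code of your own. Each camera call takes 0.05 s, during which the arm holds its last target. There are 200 camera calls.

## Working session

There is one attempt and no reset: what is moved stays moved. The work goes in short steps, Python scripts to look and compute and a tool call to move; the robot and the scene stay as the last step left them, time stands still between calls to the robot, and variables do not carry over. Pictures are saved under pics/ and viewed, at most 10 in all, crops included, and the job is handed in when it is done.

Besides the shell and the picture viewer there is one more tool, called after "Emit:" as name(argument=value, ...), one argument or row to a line, values as JSON. jog_arm: Moves the arm, as the interface text tells. Its arguments: {"type":"object","properties":{"rows":{"type":"array","items":{"type":"object","properties":{"travel":{"type":"array","items":{"type":"number"}},"twist":{"type":"array","items":{"type":"number"}},"jaw":{"type":"number"}}}},"squeeze":{"type":"number"}},"required":["rows"]}

```bash
mkdir -p pics; cat > h.py <<'E'
import numpy as np, cv2
from bench import env
def snap(n,f=None):
    p=env.get_image(n)
    if f: cv2.imwrite('pics/'+f,p['img'][:,:,::-1])
    return p
def world(p):
    K=p['camera_matrix'];z=p['range_z'].astype(float)
    v,u=np.mgrid[:400,:640]
    c=np.stack([(u-K[0,2])*z/K[0,0],(v-K[1,2])*z/K[1,1],z],-1)
    return (c-p['t'])@p['R']
E
python3 - <<'E'
from h import *
s=env.observe();print({k:np.round(v,3) for k,v in s.items()})
p=snap('top','top.png');q=snap('side','side.png')
np.savez('top.npz',**p);np.savez('side.npz',**q)
for n in ['clip','clip_tab','clip_throat','cutter','pedestal_top','bar_end','tray','gouda','jar','spatula']:
  for nm,pp in (('top',p),('side',q)):
    try:
        print(n,nm,[(np.round(d['position'],3).tolist(),round(d['confidence'],2)) for d in env.recognise(pp,n)])
    except Exception as e: print(n,e)
E
```

```text
{'clock': np.float64(0.0), 'q': array([ 0.999,  0.378,  0.08 ,  1.274, -0.   ,  1.461]), 'dq': array([-0.   ,  0.001,  0.001,  0.001, -0.001, -0.002]), 'joint_torque': array([-1.0000e-03, -4.6360e+01,  2.6987e+01,  2.1000e-02, -0.0000e+00,
       -0.0000e+00]), 'eef_pos': array([0.256, 0.514, 0.201]), 'ee_rot': array([-0.   ,  0.229,  0.973, -0.001]), 'force': array([ 0.178,  0.193, -0.205]), 'torque': array([0.052, 0.015, 0.017]), 'grip_force': np.float64(0.0), 'gripper_width': np.float64(0.085)}
clip top [([0.472, -0.325, 0.011], 0.59), ([0.469, -0.173, 0.0], 0.43)]
clip side [([0.555, -0.16, 0.002], 0.7), ([0.466, -0.334, 0.01], 0.67), ([0.47, -0.179, 0.007], 0.51)]
clip_tab top [([0.467, -0.324, 0.008], 0.51), ([0.472, -0.17, 0.003], 0.46)]
clip_tab side [([0.553, -0.161, 0.006], 0.74), ([0.468, -0.337, 0.008], 0.62), ([0.469, -0.18, 0.006], 0.6)]
clip_throat top [([0.466, -0.326, 0.014], 0.7), ([0.474, -0.172, 0.008], 0.68), ([0.551, -0.156, 0.005], 0.46)]
clip_throat side [([0.466, -0.336, 0.008], 0.92), ([0.55, -0.164, -0.0], 0.64), ([0.468, -0.176, 0.006], 0.55)]
cutter top [([0.688, 0.017, 0.053], 0.83)]
cutter side [([0.674, 0.002, 0.046], 0.75)]
pedestal_top top [([0.685, 0.018, 0.052], 0.74)]
pedestal_top side [([0.678, 0.002, 0.049], 0.74), ([0.468, -0.337, 0.011], 0.46)]
bar_end top [([0.686, 0.019, 0.057], 0.64)]
bar_end side [([0.678, -0.003, 0.044], 0.89), ([0.465, -0.335, 0.01], 0.28)]
tray top [([0.485, -0.308, 0.003], 0.96)]
tray side [([0.484, -0.324, 0.005], 0.74)]
gouda top []
gouda side [([0.473, 0.279, 0.041], 0.93)]
jar top [([0.611, 0.285, 0.084], 0.76)]
jar side [([0.607, 0.272, 0.048], 0.72)]
spatula top [([0.612, -0.297, 0.003], 0.96)]
spatula side [([0.612, -0.306, 0.001], 0.68)]
```

View pics/top.png

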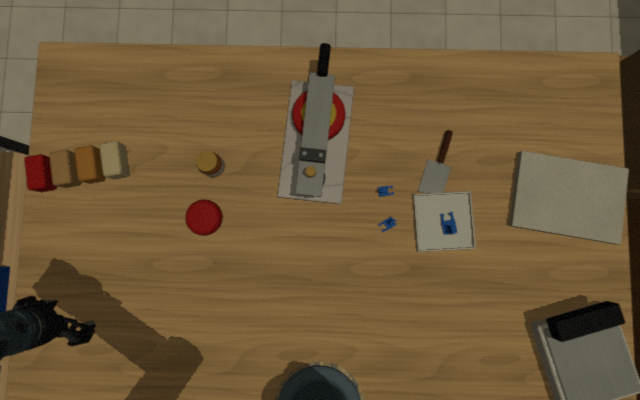

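View pics/side.png

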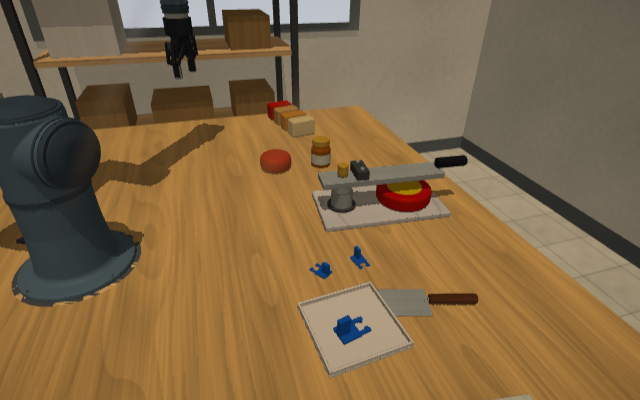

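The top view shows three blue clips. Two small look-alikes lie on the counter at (386,190) and (388,224), and the largest is in the tray at (448,223). I choose the one in the tray. The cutter's head is at (310,172), with its handle pointing up in the image.

```bash
python3 - <<'E'
from h import *
p=dict(np.load('top.npz'));W=world(p);im=p['img'].astype(int)
for u,v in [(310,172),(448,223),(386,190),(388,224),(444,222)]: print(u,v,W[v,u].round(3))
R,G,B=im[...,0],im[...,1],im[...,2]
for nm in('top','side'):
    p=dict(np.load(nm+'.npz'));W=world(p);im=p['img'].astype(int);R,G,B=im[...,0],im[...,1],im[...,2]
    m=((B>R+40)&(B>G+25)).astype(np.uint8)
    n,l,st,c=cv2.connectedComponentsWithStats(m)
    for i in range(1,n):
        if st[i,4]>20:
            P=W[l==i];print(nm,st[i],P.mean(0).round(3),P.min(0).round(3),P.max(0).round(3), 'tab',P[P[:,2]>.028].mean(0).round(4))
# brass head / bar
p=dict(np.load('top.npz'));W=world(p);im=p['img'].astype(int);R,G,B=im[...,0],im[...,1],im[...,2]
m=(abs(W[...,0]-.63)<.1)&(abs(W[...,1]-.02)<.07)&(W[...,2]>.075)
P=W[m];print(np.percentile(P[:,2],[5,25,50,75,95]))
br=m&(R>B+50);print('brass',br.sum(),W[br].mean(0),np.median(W[br],0))
bar=(abs(W[...,1])<.12)&(W[...,2]>.075)&(W[...,0]>.5)&(abs(R-B)<30)
q=cv2.minAreaRect(W[bar][:,:2].astype(np.float32)*1000);print(q)
crop=np.hstack([cv2.resize(p['img'][180:260,400:490],None,fx=6,fy=6),]);cv2.imwrite('pics/crop.png',crop[:,:,::-1])
E
```

```text
310 172 [0.585 0.032 0.134]
448 223 [ 0.477 -0.327  0.012]
386 190 [ 0.56  -0.166  0.009]
388 224 [ 0.471 -0.171  0.01 ]
444 222 [ 0.479 -0.317  0.012]
top [378 187  15   9  84] [ 0.557 -0.158  0.011] [ 0.547 -0.182  0.001] [ 0.569 -0.145  0.035] tab [ 0.5574 -0.1524  0.031 ]
top [441 212  16  22 158] [ 0.474 -0.327  0.017] [ 0.45  -0.349  0.005] [ 0.506 -0.309  0.048] tab [ 0.4604 -0.331   0.0435]
top [380 218  15  13  78] [ 0.473 -0.172  0.01 ] [ 0.455 -0.188 -0.   ] [ 0.487 -0.151  0.032] tab [ 0.4777 -0.1789  0.0301]
side [351 246  19  23 167] [ 0.553 -0.165  0.013] [ 0.287 -0.732  0.001] [ 0.57  -0.145  0.547] tab [ 0.5292 -0.205   0.076 ]
side [310 262  22  16 178] [ 0.47  -0.177  0.012] [ 0.449 -0.192  0.001] [ 0.488 -0.147  0.03 ] tab [ 0.4753 -0.1804  0.0287]
side [334 316  37  28 550] [ 0.466 -0.336  0.021] [ 0.287 -0.732  0.003] [ 0.505 -0.306  0.547] tab [ 0.4539 -0.34    0.0454]
[0.09700108 0.09934771 0.10111115 0.10440229 0.1290055 ]
brass 83 [0.58841962 0.03113906 0.13255209] [0.58810071 0.03163605 0.13258915]
((723.0723266601562, 20.22012710571289), (64.25282287597656, 380.63311767578125), 84.81148529052734)
```

View pics/crop.png

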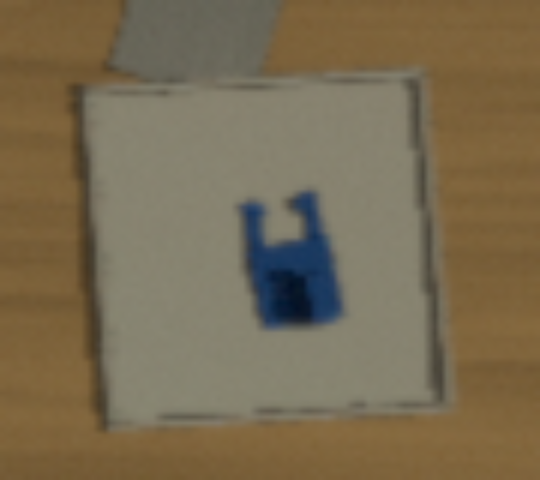

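The crop shows the large clip in the tray. Its jaws point up at (280,205), about +10° yaw, and its tab is at (290,300). I'm moving above it now.

Emit:
jog_arm(
  rows=[
    {"travel":[-0.87,-0.63,0],"twist":[0,0,-0.3],"jaw":0},
    {"travel":[-0.87,-0.63,0],"twist":[0,0,-0.3],"jaw":0},
    {"travel":[-0.87,-0.63,0],"twist":[0,0,-0.3],"jaw":0},
    {"travel":[-0.87,-0.63,0],"twist":[0,0,-0.3],"jaw":0},
    {"travel":[-0.87,-0.63,0],"twist":[0,0,-0.3],"jaw":0},
    {"travel":[-0.87,-0.63,0],"twist":[0,0,-0.3],"jaw":0},
    {"travel":[-0.87,-0.63,0],"twist":[0,0,-0.3],"jaw":0},
    {"travel":[-0.87,-0.63,0],"twist":[0,0,-0.3],"jaw":0},
    {"travel":[-0.87,-0.63,0],"twist":[0,0,-0.3],"jaw":0},
    {"travel":[-0.87,-0.63,0],"twist":[0,0,-0.3],"jaw":0},
  ],
)

```text
clock: 2.1
eef_pos: [0.3554, 0.3253, 0.202]
ee_rot: [-0.0, -0.084, 0.996, 0.0]
force: [-0.4, 0.5, 0.1]
gripper_width: 0.0855
grip_force: 0.0
```

Emit:
jog_arm(
  rows=[
    {"travel":[0,-1,0],"twist":[0,0,0],"jaw":0},
    {"travel":[0,-1,0],"twist":[0,0,0],"jaw":0},
    {"travel":[0,-1,0],"twist":[0,0,0],"jaw":0},
    {"travel":[0,-1,0],"twist":[0,0,0],"jaw":0},
    {"travel":[0,-1,0],"twist":[0,0,0],"jaw":0},
    {"travel":[0,-1,0],"twist":[0,0,0],"jaw":0},
    {"travel":[0,-1,0],"twist":[0,0,0],"jaw":0},
    {"travel":[0,-1,0],"twist":[0,0,0],"jaw":0},
    {"travel":[0,-1,0],"twist":[0,0,0],"jaw":0},
    {"travel":[0,-1,0],"twist":[0,0,0],"jaw":0},
  ],
)

```text
clock: 3.1
eef_pos: [0.3888, 0.1282, 0.2019]
ee_rot: [-0.0, -0.084, 0.996, 0.0]
force: [-0.1, 0.1, -0.3]
gripper_width: 0.0855
grip_force: 0.0
```

Emit:
jog_arm(
  rows=[
    {"travel":[0,-1,0],"twist":[0,0,0],"jaw":0},
    {"travel":[0,-1,0],"twist":[0,0,0],"jaw":0},
    {"travel":[0,-1,0],"twist":[0,0,0],"jaw":0},
    {"travel":[0,-1,0],"twist":[0,0,0],"jaw":0},
    {"travel":[0,-1,0],"twist":[0,0,0],"jaw":0},
    {"travel":[0,-1,0],"twist":[0,0,0],"jaw":0},
    {"travel":[0,-1,0],"twist":[0,0,0],"jaw":0},
    {"travel":[0,-1,0],"twist":[0,0,0],"jaw":0},
    {"travel":[0,-1,0],"twist":[0,0,0],"jaw":0},
    {"travel":[0,-1,0],"twist":[0,0,0],"jaw":0},
  ],
)

```text
clock: 4.1
eef_pos: [0.4221, -0.069, 0.202]
ee_rot: [0.0, -0.084, 0.996, 0.0]
force: [-0.4, -0.1, -0.2]
gripper_width: 0.0852
grip_force: 0.0
```

Emit:
jog_arm(
  rows=[
    {"travel":[0,-1,0],"twist":[0,0,0],"jaw":0},
    {"travel":[0,-1,0],"twist":[0,0,0],"jaw":0},
    {"travel":[0,-1,0],"twist":[0,0,0],"jaw":0},
    {"travel":[0,-1,0],"twist":[0,0,0],"jaw":0},
    {"travel":[0,-1,0],"twist":[0,0,0],"jaw":0},
    {"travel":[0,-1,0],"twist":[0,0,0],"jaw":0},
    {"travel":[0,-1,0],"twist":[0,0,0],"jaw":0},
    {"travel":[0,-1,0],"twist":[0,0,0],"jaw":0},
    {"travel":[0,-1,0],"twist":[0,0,0],"jaw":0},
    {"travel":[0,-1,0],"twist":[0,0,0],"jaw":0},
  ],
)

```text
clock: 5.1
eef_pos: [0.4554, -0.2664, 0.2023]
ee_rot: [0.0, -0.084, 0.996, -0.0]
force: [-0.6, 0.0, 0.9]
gripper_width: 0.0857
grip_force: 0.0
```

Emit:
jog_arm(
  rows=[
    {"travel":[0,-0.33,0],"twist":[0,0,0],"jaw":0},
    {"travel":[0,-0.33,0],"twist":[0,0,0],"jaw":0},
    {"travel":[0,-0.33,0],"twist":[0,0,0],"jaw":0},
    {"travel":[0,-0.33,0],"twist":[0,0,0],"jaw":0},
    {"travel":[0,-0.33,0],"twist":[0,0,0],"jaw":0},
    {"travel":[0,-0.33,0],"twist":[0,0,0],"jaw":0},
    {"travel":[0,-0.33,0],"twist":[0,0,0],"jaw":0},
    {"travel":[0,-0.33,0],"twist":[0,0,0],"jaw":0},
    {"travel":[0,-0.33,0],"twist":[0,0,0],"jaw":0},
    {"travel":[0,-0.33,0],"twist":[0,0,0],"jaw":0},
  ],
)

```text
clock: 6.1
eef_pos: [0.4662, -0.3322, 0.202]
ee_rot: [0.0, -0.083, 0.997, 0.0]
force: [0.1, -0.2, 0.9]
gripper_width: 0.0854
grip_force: 0.0
```

```bash
cat >> h.py <<'E'
def blue(p,sel=None):
    W=world(p);im=p['img'].astype(int);R,G,B=im[...,0],im[...,1],im[...,2]
    return W,((B>R+40)&(B>G+25)&(p['range_z']>0))
E
python3 - <<'E'
from h import *
p=snap('wrist','w1.png')
W,m=blue(p)
n,l,st,c=cv2.connectedComponentsWithStats(m.astype(np.uint8))
i=1+st[1:,4].argmax();P=W[l==i];print(st[i])
flat=P[(P[:,2]<.016)];tab=P[(P[:,2]>.036)&(P[:,2]<.06)]
for a in(flat,tab):
    r=cv2.minAreaRect((a[:,:2]*1000).astype(np.float32));print(r,len(a),np.median(a[:,2]))
print(env.observe()['eef_pos'], 'cam',-p['R'].T@p['t'])
E
```

```text
[304 151  30  45 988]
((476.0060729980469, -327.94866943359375), (55.81843566894531, 35.53812026977539), 12.042218208312988) 790 0.011309619526635235
((459.5935974121094, -331.208251953125), (22.30029296875, 9.874835968017578), 12.947347640991211) 182 0.04429974094657459
[ 0.46623448 -0.33224903  0.20197665] cam [ 0.3986994  -0.34390275  0.37523723]
```

View pics/w1.png

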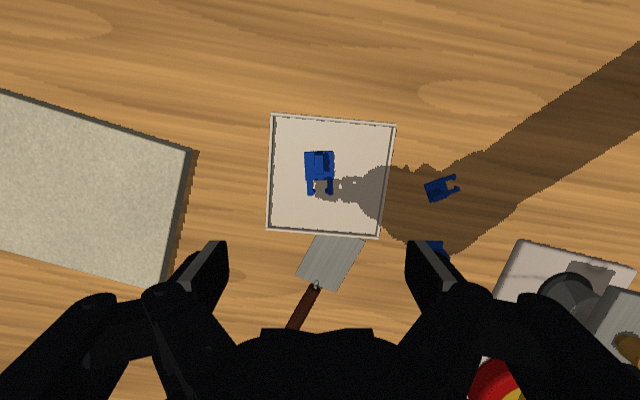

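The wrist view shows the large clip at (318,172), measured 56×36 mm with 12° yaw, so it's the right one. I'll descend with the jaws half closed to clear the tray wall.

Emit:
jog_arm(
  rows=[
    {"travel":[0.035,0.009,0.1],"twist":[0,0,-0.023],"jaw":0.5},
    {"travel":[0.035,0.009,0.2],"twist":[0,0,-0.023],"jaw":0.5},
    {"travel":[0.035,0.009,0.35],"twist":[0,0,-0.023],"jaw":0.5},
    {"travel":[0.035,0.009,0.5],"twist":[0,0,-0.023],"jaw":0.5},
    {"travel":[0.035,0.009,0.6],"twist":[0,0,-0.023],"jaw":0.5},
    {"travel":[0.035,0.009,0.7],"twist":[0,0,-0.023],"jaw":0.5},
    {"travel":[0.035,0.009,0.8],"twist":[0,0,-0.023],"jaw":0.5},
    {"travel":[0.035,0.009,0.86],"twist":[0,0,-0.023],"jaw":0.5},
    {"travel":[0.035,0.009,0.9],"twist":[0,0,-0.023],"jaw":0.5},
    {"travel":[0.035,0.009,0.93],"twist":[0,0,-0.023],"jaw":0.5},
  ],
)

```text
clock: 7.15
eef_pos: [0.4592, -0.3318, 0.0157]
ee_rot: [0.0, -0.107, 0.994, -0.0]
force: [0.1, -0.5, 0.3]
gripper_width: 0.0427
grip_force: 0.0
```

Emit:
jog_arm(
  rows=[
    {"travel":[0,0,0],"twist":[0,0,0],"jaw":0.7},
    {"travel":[0,0,0],"twist":[0,0,0],"jaw":0.75},
    {"travel":[0,0,0],"twist":[0,0,0],"jaw":0.8},
    {"travel":[0,0,0],"twist":[0,0,0],"jaw":0.9},
    {"travel":[0,0,0],"twist":[0,0,0],"jaw":1},
    {"travel":[0,0,0],"twist":[0,0,0],"jaw":1},
    {"travel":[0,0,0],"twist":[0,0,0],"jaw":1},
    {"travel":[0,0,0],"twist":[0,0,0],"jaw":1},
    {"travel":[0,0,0],"twist":[0,0,0],"jaw":1},
    {"travel":[0,0,0],"twist":[0,0,0],"jaw":1},
  ],
  squeeze=50,
)

```text
clock: 8.15
eef_pos: [0.459, -0.3317, 0.0159]
ee_rot: [0.0, -0.107, 0.994, 0.0]
force: [0.2, 0.6, 0.3]
gripper_width: 0.0
grip_force: 0.0
```

```bash
python3 - <<'E'
from h import *
p=snap('side');q=snap('wrist')
print(env.observe()['gripper_width'],env.observe()['grip_force'])
a=cv2.resize(p['img'][250:380,260:460],None,fx=2.6,fy=2.6);b=q['img'][50:400,150:550]
h=a.shape[0];b=cv2.resize(b,(int(400*h/350)//2*1,h//2));b=cv2.copyMakeBorder(b,0,h-b.shape[0],0,0,0)
cv2.imwrite('pics/c2.png',np.hstack([a,b])[:,:800,::-1])
for n,pp in(('side',p),('wrist',q)):
    W,m=blue(pp);k=m&(abs(W[...,0]-.47)<.08)&(abs(W[...,1]+.33)<.07);P=W[k];print(n,len(P),P.mean(0),P.min(0),P.max(0))
    t=P[P[:,2]>.036];print(t.mean(0),t.min(0),t.max(0))
E
```

```text
0.0002020183720927002 0.0
side 500 [ 0.4677225  -0.33465197  0.01640898] [ 0.44447614 -0.35188615  0.00281083] [ 0.50472332 -0.30496904  0.05144037]
[ 0.45347281 -0.33651815  0.04133728] [ 0.44626848 -0.34404194  0.03614612] [ 0.46752133 -0.33008367  0.05144037]
wrist 1710 [ 0.45643296 -0.33192504  0.01665307] [ 0.44612511 -0.35065518  0.00603526] [ 0.47592114 -0.31145066  0.04567968]
[ 0.44943782 -0.33344508  0.04218431] [ 0.44763696 -0.33822538  0.03602369] [ 0.45278213 -0.32845618  0.04567968]
```

View pics/c2.png

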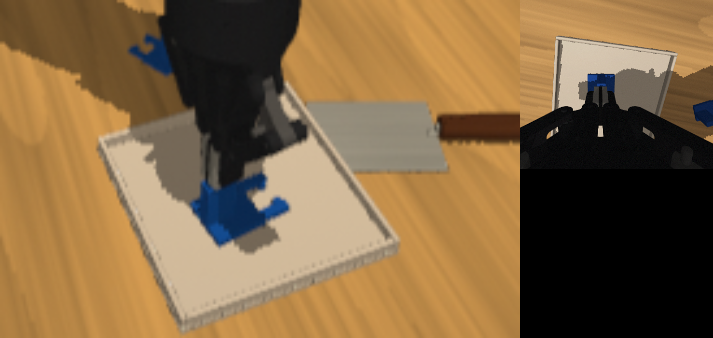

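The side crop shows the fingers around the tab at (225,170), although width and grip force both read zero. A small lift will show whether it's held.

Emit:
jog_arm(
  rows=[
    {"travel":[0,0,-0.02],"twist":[0,0,0],"jaw":1},
    {"travel":[0,0,-0.05],"twist":[0,0,0],"jaw":1},
    {"travel":[0,0,-0.1],"twist":[0,0,0],"jaw":1},
    {"travel":[0,0,-0.15],"twist":[0,0,0],"jaw":1},
    {"travel":[0,0,-0.2],"twist":[0,0,0],"jaw":1},
    {"travel":[0,0,-0.25],"twist":[0,0,0],"jaw":1},
    {"travel":[0,0,-0.3],"twist":[0,0,0],"jaw":1},
    {"travel":[0,0,-0.3],"twist":[0,0,0],"jaw":1},
    {"travel":[0,0,-0.3],"twist":[0,0,0],"jaw":1},
    {"travel":[0,0,-0.3],"twist":[0,0,0],"jaw":1},
  ],
)

```text
clock: 9.25
eef_pos: [0.4587, -0.3314, 0.0755]
ee_rot: [-0.0, -0.107, 0.994, 0.0]
force: [-0.9, 1.1, 0.6]
gripper_width: 0.0
grip_force: 0.0
```

```bash
python3 - <<'E'
from h import *
p=snap('side');q=snap('wrist')
s=env.observe();print(s['gripper_width'],s['grip_force'],s['force'],s['eef_pos'])
a=cv2.resize(p['img'][200:380,260:460],None,fx=2.2,fy=2.2);b=q['img'][50:400,150:550];b=cv2.resize(b,(360,315))
b=cv2.copyMakeBorder(b,0,a.shape[0]-315,0,0,0)
cv2.imwrite('pics/c3.png',np.hstack([a,b])[:,:800,::-1])
E
```

```text
0.00020627310613423937 0.0 [-1.15866473 -0.18538491 -0.73848497] [ 0.45861296 -0.3312936   0.07533677]
```

View pics/c3.png

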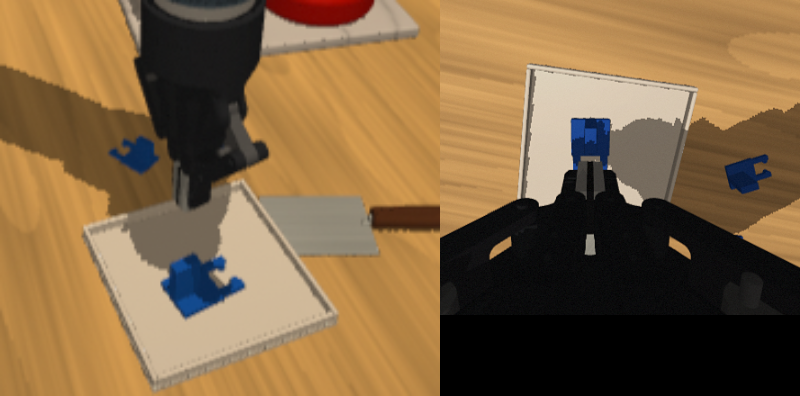

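The pictures show the clip still flat in the tray at (200,285) in the left crop, so the grasp missed. I'll measure the clip and the fingertips against the reported TCP.

```bash
python3 - <<'E'
from h import *
s=env.observe();e=s['eef_pos'];print(e,s['q'])
for n in('side','top','wrist'):
    p=snap(n);W,m=blue(p)
    k=m&(abs(W[...,0]-.47)<.08)&(abs(W[...,1]+.33)<.06)
    P=W[k]
    if len(P)>10:
        for a in (P[P[:,2]<.016],P[(P[:,2]>.036)&(P[:,2]<.055)]):
            if len(a)>5: print(n,len(a),cv2.minAreaRect((a[:,:2]*1000).astype(np.float32)),np.median(a[:,2]).round(4))
    im=p['img'].astype(int)
    d=(~m)&(W[...,2]>.066)&(abs(W[...,:2]-e[:2])<.06).all(-1)&(p['range_z']>0)
    for lo,hi in((.066,.078),(.078,.09),(.09,.11),(.15,.25)):
        F=W[d&(W[...,2]>=lo)&(W[...,2]<hi)]
        if len(F)>5: print(n,'finger',lo,len(F),F.mean(0).round(4),F.min(0).round(3),F.max(0).round(3))
E
```

```text
[ 0.45861296 -0.3312936   0.07533677] [-7.37771445e-01  4.27350428e-01 -1.80501684e-01  9.64229227e-01
  1.01548807e-04 -9.52498506e-01]
side 341 ((474.56829833984375, -327.2492370605469), (57.1508674621582, 38.51320266723633), 12.210745811462402) 0.0099
side 96 ((456.63946533203125, -332.27227783203125), (21.494558334350586, 11.35090446472168), 8.762251853942871) 0.0425
side finger 0.09 12 [ 0.4515 -0.3373  0.1072] [ 0.446 -0.34   0.104] [ 0.463 -0.328  0.109]
side finger 0.15 2241 [ 0.4519 -0.3524  0.203 ] [ 0.421 -0.391  0.15 ] [ 0.49  -0.277  0.25 ]
top 56 ((478.0660400390625, -326.86785888671875), (51.28240203857422, 28.296030044555664), 9.503702163696289) 0.011
top finger 0.15 244 [ 0.4523 -0.291   0.2127] [ 0.424 -0.321  0.155] [ 0.493 -0.272  0.25 ]
wrist 1427 ((473.6034851074219, -328.3727111816406), (51.176780700683594, 35.22219467163086), 11.377357482910156) 0.0114
wrist 419 ((459.0886535644531, -331.0775451660156), (22.02286720275879, 9.487713813781738), 12.321647644042969) 0.0442
wrist finger 0.09 18 [ 0.4494 -0.3334  0.1093] [ 0.448 -0.34   0.108] [ 0.451 -0.328  0.11 ]
wrist finger 0.15 50120 [ 0.4493 -0.3336  0.1847] [ 0.434 -0.391  0.15 ] [ 0.476 -0.274  0.209]
```

```bash
python3 - <<'E'
from h import *
s=env.observe();e=s['eef_pos']
p=snap('side')
for z in(.0753,.09,.1,.104,.11):
    c=p['R']@np.array([e[0],e[1],z])+p['t'];u=p['camera_matrix']@c;print(z,(u[:2]/u[2]).round(1),c[2].round(3))
W=world(p)
for v in range(282,302,2): print(v,p['img'][v,346],p['range_z'][v,346].round(3),W[v,346].round(3))
E
```

```text
0.0753 [345.5 305. ] 0.615
0.09 [345.9 298.5] 0.607
0.1 [346.1 293.9] 0.602
0.104 [346.3 292. ] 0.6
0.11 [346.4 289.2] 0.597
282 [25 23 23] 0.574 [ 0.453 -0.341  0.136]
284 [22 21 21] 0.575 [ 0.453 -0.342  0.133]
286 [24 24 23] 0.578 [ 0.453 -0.341  0.128]
288 [23 23 22] 0.579 [ 0.453 -0.343  0.125]
290 [22 22 21] 0.58 [ 0.453 -0.343  0.121]
292 [21 21 21] 0.582 [ 0.453 -0.344  0.118]
294 [41 38 35] 0.584 [ 0.453 -0.343  0.113]
296 [109  98  83] 0.726 [ 0.493 -0.251  0.005]
298 [117 103  86] 0.725 [ 0.492 -0.254  0.003]
300 [116 103  86] 0.72 [ 0.49  -0.259  0.003]
```

The fingertips are really about 29 mm above the reported TCP, so the fingers closed just over the tab. I'll correct for that offset, with reported z = tip z − 0.029.

Emit:
jog_arm(
  rows=[
    {"travel":[0,0,0],"twist":[0,0,0],"jaw":0.5},
    {"travel":[0,0,0],"twist":[0,0,0],"jaw":0.5},
    {"travel":[0,0,0.05],"twist":[0,0,0],"jaw":0.5},
    {"travel":[0,0,0.1],"twist":[0,0,0],"jaw":0.5},
    {"travel":[0,0,0.15],"twist":[0,0,0],"jaw":0.5},
    {"travel":[0,0,0.2],"twist":[0,0,0],"jaw":0.5},
    {"travel":[0,0,0.25],"twist":[0,0,0],"jaw":0.5},
    {"travel":[0,0,0.3],"twist":[0,0,0],"jaw":0.5},
    {"travel":[0,0,0.3],"twist":[0,0,0],"jaw":0.5},
    {"travel":[0,0,0.3],"twist":[0,0,0],"jaw":0.5},
  ],
)

```text
clock: 10.55
eef_pos: [0.4589, -0.3315, 0.0157]
ee_rot: [-0.0, -0.107, 0.994, 0.0]
force: [0.4, -0.7, 0.4]
gripper_width: 0.0427
grip_force: 0.0
```

Emit:
jog_arm(
  rows=[
    {"travel":[0,0,0.02],"twist":[0,0,0],"jaw":0.5},
    {"travel":[0,0,0.04],"twist":[0,0,0],"jaw":0.5},
    {"travel":[0,0,0.06],"twist":[0,0,0],"jaw":0.5},
    {"travel":[0,0,0.08],"twist":[0,0,0],"jaw":0.5},
    {"travel":[0,0,0.1],"twist":[0,0,0],"jaw":0.5},
    {"travel":[0,0,0.11],"twist":[0,0,0],"jaw":0.5},
    {"travel":[0,0,0.12],"twist":[0,0,0],"jaw":0.5},
    {"travel":[0,0,0.13],"twist":[0,0,0],"jaw":0.5},
    {"travel":[0,0,0.14],"twist":[0,0,0],"jaw":0.5},
    {"travel":[0,0,0.14],"twist":[0,0,0],"jaw":0.5},
  ],
)

```text
clock: 11.55
eef_pos: [0.4589, -0.3316, -0.0123]
ee_rot: [-0.0, -0.107, 0.994, 0.0]
force: [-0.7, 0.4, -0.3]
gripper_width: 0.0426
grip_force: 0.0
```

```bash
python3 - <<'E'
from h import *
s=env.observe();e=s['eef_pos'];print(e,s['force'])
p=snap('side');W,m=blue(p)
d=(~m)&(W[...,2]>.012)&(abs(W[...,:2]-e[:2])<.04).all(-1)&(p['range_z']>0)
F=W[d];F=F[F[:,2].argsort()][:40];print(F[::5].round(3))
E
```

```text
[ 0.45889992 -0.33155487 -0.01228664] [-0.73688688  0.39723274 -0.26250344]
[[ 0.448 -0.311  0.019]
 [ 0.445 -0.314  0.021]
 [ 0.453 -0.311  0.022]
 [ 0.461 -0.31   0.023]
 [ 0.455 -0.311  0.024]
 [ 0.461 -0.309  0.024]
 [ 0.459 -0.311  0.025]
 [ 0.442 -0.309  0.026]]
```

Emit:
jog_arm(
  rows=[
    {"travel":[0,0,0],"twist":[0,0,0],"jaw":0.7},
    {"travel":[0,0,0],"twist":[0,0,0],"jaw":0.75},
    {"travel":[0,0,0],"twist":[0,0,0],"jaw":0.8},
    {"travel":[0,0,0],"twist":[0,0,0],"jaw":0.9},
    {"travel":[0,0,0],"twist":[0,0,0],"jaw":1},
    {"travel":[0,0,0],"twist":[0,0,0],"jaw":1},
    {"travel":[0,0,0],"twist":[0,0,0],"jaw":1},
    {"travel":[0,0,0],"twist":[0,0,0],"jaw":1},
    {"travel":[0,0,0],"twist":[0,0,0],"jaw":1},
    {"travel":[0,0,0],"twist":[0,0,0],"jaw":1},
  ],
  squeeze=50,
)

```text
clock: 12.6
eef_pos: [0.4591, -0.3318, -0.0119]
ee_rot: [0.0, -0.107, 0.994, -0.0]
force: [-1.2, 0.3, 3.8]
gripper_width: 0.0093
grip_force: 50.0
```

Emit:
jog_arm(
  rows=[
    {"travel":[0,0,-0.03],"twist":[0,0,0],"jaw":1},
    {"travel":[0,0,-0.1],"twist":[0,0,0],"jaw":1},
    {"travel":[0,0,-0.2],"twist":[0,0,0],"jaw":1},
    {"travel":[0,0,-0.3],"twist":[0,0,0],"jaw":1},
    {"travel":[0,0,-0.4],"twist":[0,0,0],"jaw":1},
    {"travel":[0,0,-0.5],"twist":[0,0,0],"jaw":1},
    {"travel":[0,0,-0.6],"twist":[0,0,0],"jaw":1},
    {"travel":[0,0,-0.7],"twist":[0,0,0],"jaw":1},
    {"travel":[0,0,-0.77],"twist":[0,0,0],"jaw":1},
    {"travel":[0,0,-0.8],"twist":[0,0,0],"jaw":1},
  ],
)

```text
clock: 13.6
eef_pos: [0.4597, -0.3322, 0.1496]
ee_rot: [0.001, -0.107, 0.994, -0.001]
force: [1.0, 0.1, -1.6]
gripper_width: 0.0094
grip_force: 49.6
```

Emit:
jog_arm(
  rows=[
    {"travel":[-0.02,0.05,0],"twist":[0,0,0.01],"jaw":1},
    {"travel":[-0.06,0.15,0],"twist":[0,0,0.03],"jaw":1},
    {"travel":[-0.1,0.27,0],"twist":[0,0,0.05],"jaw":1},
    {"travel":[-0.15,0.4,0],"twist":[0,0,0.07],"jaw":1},
    {"travel":[-0.2,0.53,0],"twist":[0,0,0.09],"jaw":1},
    {"travel":[-0.25,0.65,0],"twist":[0,0,0.11],"jaw":1},
    {"travel":[-0.3,0.76,0],"twist":[0,0,0.13],"jaw":1},
    {"travel":[-0.33,0.84,0],"twist":[0,0,0.14],"jaw":1},
    {"travel":[-0.35,0.88,0],"twist":[0,0,0.146],"jaw":1},
    {"travel":[-0.35,0.9,0],"twist":[0,0,0.146],"jaw":1},
  ],
)

```text
clock: 14.6
eef_pos: [0.489, -0.1403, 0.1476]
ee_rot: [-0.0, 0.045, 0.999, 0.0]
force: [0.4, -0.3, -0.0]
gripper_width: 0.0092
grip_force: 49.6
```

Emit:
jog_arm(
  rows=[
    {"travel":[0,0.05,0],"twist":[0,0,0],"jaw":1},
    {"travel":[-0.01,0.15,0],"twist":[0,0,0],"jaw":1},
    {"travel":[-0.02,0.27,0],"twist":[0,0,0],"jaw":1},
    {"travel":[-0.03,0.4,0],"twist":[0,0,0],"jaw":1},
    {"travel":[-0.04,0.53,0],"twist":[0,0,0],"jaw":1},
    {"travel":[-0.05,0.65,0],"twist":[0,0,0],"jaw":1},
    {"travel":[-0.06,0.76,0],"twist":[0,0,0],"jaw":1},
    {"travel":[-0.06,0.84,0],"twist":[0,0,0],"jaw":1},
    {"travel":[-0.06,0.88,0],"twist":[0,0,0],"jaw":1},
    {"travel":[-0.06,0.9,0],"twist":[0,0,0],"jaw":1},
  ],
)

```text
clock: 15.6
eef_pos: [0.5174, 0.0375, 0.1479]
ee_rot: [-0.0, 0.045, 0.999, -0.0]
force: [1.0, -0.8, -0.3]
gripper_width: 0.0092
grip_force: 49.5
```

```bash
python3 - <<'E'
from h import *
s=env.observe();e=s['eef_pos'];print(e,s['ee_rot'],s['force'],s['gripper_width'])
p=snap('wrist','w2.png');q=snap('side','s2.png');t=snap('top')
np.savez('w2.npz',**p);np.savez('s2.npz',**q);np.savez('t2.npz',**t)
a=q['img'][120:240,280:470];a=cv2.resize(a,None,fx=2.1,fy=2.1)
cv2.imwrite('pics/c4.png',np.hstack([cv2.resize(p['img'],(400,250)),a[:250,:400]])[:,:,::-1])
for n,pp in(('wrist',p),('side',q),('top',t)):
    W,m=blue(pp);k=m&(np.linalg.norm(W[...,:2]-e[:2],axis=-1)<.09)&(W[...,2]>.08);P=W[k]
    if len(P)>5: print(n,len(P),P.mean(0).round(4),P.min(0).round(4),P.max(0).round(4),cv2.minAreaRect((P[:,:2]*1000).astype(np.float32)))
    im=pp['img'].astype(int);br=(im[...,0]>im[...,2]+40)&(W[...,2]>.105)&(W[...,2]<.15)&(np.linalg.norm(W[...,:2]-[.587,.031],axis=-1)<.03)
    if br.sum()>5: 
        B=W[br];tp=B[B[:,2]>np.percentile(B[:,2],90)-.006];print(n,'brass',br.sum(),B[:,2].min(),B[:,2].max(),tp.mean(0),cv2.minAreaRect((B[:,:2]*1000).astype(np.float32)),cv2.minEnclosingCircle((tp[:,:2]*1000).astype(np.float32)))
    # bar top
    g=(abs(im[...,0]-im[...,2])<35)&(W[...,2]>.085)&(W[...,2]<.112)&(W[...,0]>.5)&(W[...,0]<.8)&(abs(W[...,1]-.02)<.06)
    if g.sum()>50: print(n,'bar',g.sum(),np.percentile(W[g][:,2],[10,50,90]),cv2.minAreaRect((W[g][:,:2]*1000).astype(np.float32)))
E
```

```text
[0.51737586 0.03750875 0.14791902] [-6.70841840e-05  4.53822196e-02  9.98969692e-01 -6.29099298e-05] [ 0.98744461 -0.80656174 -0.32889581] 0.009214806471896713
wrist 2115 [0.5123 0.0378 0.1888] [0.5059 0.0195 0.1651] [0.5287 0.0557 0.2061] ((517.0814819335938, 37.09423065185547), (36.08745193481445, 22.02107048034668), 82.40135192871094)
wrist brass 554 0.13040953528433047 0.13477475436937877 [0.58773312 0.03119178 0.13281247] ((588.6421508789062, 32.65363311767578), (20.547887802124023, 24.393587112426758), 76.22091674804688) ((588.1607666015625, 31.832904815673828), 12.908809661865234)
wrist bar 780 [0.08909567 0.09881574 0.10182343] ((574.43408203125, 33.48134231567383), (63.9609489440918, 83.45763397216797), 84.96282196044922)
side 125 [0.5316 0.0288 0.1691] [0.5043 0.0148 0.1657] [0.559  0.0502 0.1792] ((532.559814453125, 31.452857971191406), (56.378273010253906, 33.1320915222168), 6.323540210723877)
side brass 123 0.10694304920529937 0.1322402543080879 [0.58415679 0.02736778 0.12962181] ((584.5311279296875, 29.27452278137207), (23.792667388916016, 23.739280700683594), 22.02613067626953) ((584.6926879882812, 28.687828063964844), 13.206886291503906)
side bar 1677 [0.08936704 0.09827764 0.09975804] ((666.3228149414062, 22.361846923828125), (66.69847869873047, 273.34185791015625), 84.5791244506836)
top bar 1061 [0.0977314  0.10045715 0.10335687] ((745.0087890625, 18.123018264770508), (64.00457763671875, 115.06396484375), 84.93040466308594)
```

View pics/c4.png

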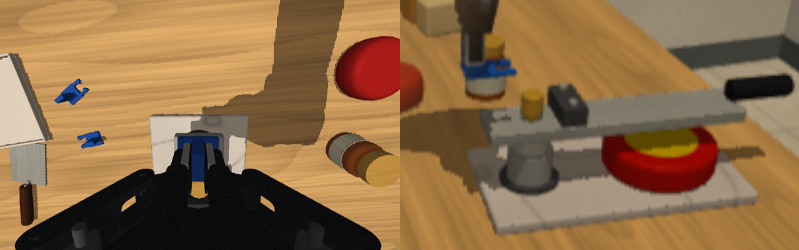

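The clip is held level. In the right crop it hangs at (480,68) above the bar's short end, with the brass head at (532,105). I'll descend with a 0.8 mm lateral correction, then touch down slowly.

Emit:
jog_arm(
  rows=[
    {"travel":[0,0.004,0.02],"twist":[0,0,0],"jaw":1},
    {"travel":[0,0.004,0.06],"twist":[0,0,0],"jaw":1},
    {"travel":[0,0.004,0.1],"twist":[0,0,0],"jaw":1},
    {"travel":[0,0.004,0.14],"twist":[0,0,0],"jaw":1},
    {"travel":[0,0.004,0.18],"twist":[0,0,0],"jaw":1},
    {"travel":[0,0.004,0.21],"twist":[0,0,0],"jaw":1},
    {"travel":[0,0.004,0.23],"twist":[0,0,0],"jaw":1},
    {"travel":[0,0.004,0.24],"twist":[0,0,0],"jaw":1},
    {"travel":[0,0.004,0.245],"twist":[0,0,0],"jaw":1},
    {"travel":[0,0.004,0.245],"twist":[0,0,0],"jaw":1},
  ],
)

```text
clock: 16.75
eef_pos: [0.5177, 0.0381, 0.0991]
ee_rot: [0.0, 0.046, 0.999, 0.0]
force: [-0.8, -0.4, -1.1]
gripper_width: 0.0089
grip_force: 49.5
```

Emit:
jog_arm(
  rows=[
    {"travel":[0,0,0.005],"twist":[0,0,0],"jaw":1},
    {"travel":[0,0,0.009],"twist":[0,0,0],"jaw":1},
    {"travel":[0,0,0.013],"twist":[0,0,0],"jaw":1},
    {"travel":[0,0,0.017],"twist":[0,0,0],"jaw":1},
    {"travel":[0,0,0.021],"twist":[0,0,0],"jaw":1},
    {"travel":[0,0,0.025],"twist":[0,0,0],"jaw":1},
    {"travel":[0,0,0.029],"twist":[0,0,0],"jaw":1},
    {"travel":[0,0,0.033],"twist":[0,0,0],"jaw":1},
    {"travel":[0,0,0.035],"twist":[0,0,0],"jaw":1},
    {"travel":[0,0,0.035],"twist":[0,0,0],"jaw":1},
  ],
)

```text
clock: 17.75
eef_pos: [0.5174, 0.0381, 0.0919]
ee_rot: [-0.0, 0.046, 0.999, 0.0]
force: [-0.4, 0.1, -0.5]
gripper_width: 0.0092
grip_force: 49.5
```

```bash
python3 - <<'E'
from h import *
s=env.observe();e=s['eef_pos'];print(e,s['force'])
p=snap('wrist');q=snap('side')
np.savez('w3.npz',**p);np.savez('s3.npz',**q)
u=np.array([.9960,-.0889]);v=np.array([.0889,.9960])
for n,pp in(('wrist',p),('side',q)):
    W,m=blue(pp);k=m&(np.linalg.norm(W[...,:2]-e[:2],axis=-1)<.09)&(W[...,2]>.08);P=W[k]
    for nm,a in (('base',P[P[:,2]<e[2]+.028]),('tab',P[P[:,2]>e[2]+.035])):
        if len(a)>5: print(n,nm,len(a),'u',np.percentile(a[:,:2]@u,[2,98]).round(4),'v',np.percentile(a[:,:2]@v,[2,98]).round(4),'z',np.percentile(a[:,2],[2,50,98]).round(4))
    im=pp['img'].astype(int);br=(im[...,0]>im[...,2]+40)&(W[...,2]>.105)&(W[...,2]<.15)&(np.linalg.norm(W[...,:2]-[.587,.031],axis=-1)<.03)
    a=W[br]
    if len(a): print(n,'head u',np.percentile(a[:,:2]@u,[2,98]).round(4),'v',np.percentile(a[:,:2]@v,[2,98]).round(4),'z',np.percentile(a[:,2],[2,50,98]).round(4))
    for lo,hi in((.50,.60),(.60,.85)):
        g=(abs(im[...,0]-im[...,2])<35)&(W[...,2]>.092)&(W[...,2]<.108)&(W[...,0]>lo)&(W[...,0]<hi)&(abs(W[...,1]-.02)<.06)
        a=W[g]
        if len(a)>30: print(n,'bar',len(a),'u',np.percentile(a[:,:2]@u,[1,99]).round(4),'v',np.percentile(a[:,:2]@v,[1,99]).round(4),'z',np.percentile(a[:,2],[5,50,95]).round(4))
E
```

```text
[0.51740282 0.03806057 0.09191594] [-0.39238365  0.12842611 -0.48831406]
wrist base 775 u [0.5014 0.5115] v [0.0662 0.1009] z [0.1101 0.1149 0.1187]
wrist tab 1233 u [0.5011 0.5218] v [0.0795 0.088 ] z [0.1284 0.1479 0.1492]
wrist head u [0.5696 0.575 ] v [0.0746 0.093 ] z [0.1098 0.1139 0.1194]
wrist bar 1197 u [0.5276 0.5806] v [0.053  0.1158] z [0.096  0.1007 0.1018]
side base 131 u [0.5004 0.5563] v [0.0638 0.1019] z [0.0984 0.1129 0.1159]
side head u [0.568  0.5913] v [0.0697 0.0908] z [0.1078 0.1244 0.1316]
side bar 307 u [0.525  0.5954] v [0.0496 0.1092] z [0.0931 0.0985 0.1001]
side bar 1207 u [0.5986 0.8332] v [0.0497 0.1125] z [0.0939 0.0985 0.1028]
```

Emit:
jog_arm(
  rows=[
    {"travel":[0,0.0025,0.003],"twist":[0,0,0],"jaw":1},
    {"travel":[0,0.0025,0.006],"twist":[0,0,0],"jaw":1},
    {"travel":[0,0.0025,0.009],"twist":[0,0,0],"jaw":1},
    {"travel":[0,0.0025,0.012],"twist":[0,0,0],"jaw":1},
    {"travel":[0,0.0025,0.015],"twist":[0,0,0],"jaw":1},
    {"travel":[0,0.0025,0.018],"twist":[0,0,0],"jaw":1},
    {"travel":[0,0.0025,0.021],"twist":[0,0,0],"jaw":1},
    {"travel":[0,0.0025,0.024],"twist":[0,0,0],"jaw":1},
    {"travel":[0,0.0025,0.025],"twist":[0,0,0],"jaw":1},
    {"travel":[0,0.0025,0.025],"twist":[0,0,0],"jaw":1},
  ],
)

```text
clock: 18.85
eef_pos: [0.5175, 0.0386, 0.087]
ee_rot: [-0.0, 0.046, 0.999, 0.0]
force: [0.3, 0.6, -0.1]
gripper_width: 0.0093
grip_force: 49.5
```

Emit:
jog_arm(
  rows=[
    {"travel":[0,0,0.001],"twist":[0,0,0],"jaw":1},
    {"travel":[0,0,0.002],"twist":[0,0,0],"jaw":1},
    {"travel":[0,0,0.003],"twist":[0,0,0],"jaw":1},
    {"travel":[0,0,0.004],"twist":[0,0,0],"jaw":1},
    {"travel":[0,0,0.005],"twist":[0,0,0],"jaw":1},
    {"travel":[0,0,0.006],"twist":[0,0,0],"jaw":1},
    {"travel":[0,0,0.007],"twist":[0,0,0],"jaw":1},
    {"travel":[0,0,0.0075],"twist":[0,0,0],"jaw":1},
    {"travel":[0,0,0.0075],"twist":[0,0,0],"jaw":1},
    {"travel":[0,0,0.0075],"twist":[0,0,0],"jaw":1},
  ],
)

```text
clock: 19.85
eef_pos: [0.5175, 0.0385, 0.0855]
ee_rot: [0.0, 0.046, 0.999, 0.0]
force: [-1.4, 0.5, -1.4]
gripper_width: 0.009
grip_force: 49.5
```

Emit:
jog_arm(
  rows=[
    {"travel":[0,0,0.001],"twist":[0,0,0],"jaw":1},
    {"travel":[0,0,0.002],"twist":[0,0,0],"jaw":1},
    {"travel":[0,0,0.003],"twist":[0,0,0],"jaw":1},
    {"travel":[0,0,0.004],"twist":[0,0,0],"jaw":1},
    {"travel":[0,0,0.005],"twist":[0,0,0],"jaw":1},
    {"travel":[0,0,0.006],"twist":[0,0,0],"jaw":1},
    {"travel":[0,0,0.007],"twist":[0,0,0],"jaw":1},
    {"travel":[0,0,0.0075],"twist":[0,0,0],"jaw":1},
    {"travel":[0,0,0.0075],"twist":[0,0,0],"jaw":1},
    {"travel":[0,0,0.0075],"twist":[0,0,0],"jaw":1},
  ],
)

```text
clock: 20.85
eef_pos: [0.5175, 0.0386, 0.084]
ee_rot: [0.0, 0.046, 0.999, 0.0]
force: [-0.0, -0.2, -0.1]
gripper_width: 0.0091
grip_force: 49.5
```

Emit:
jog_arm(
  rows=[
    {"travel":[0,0,0.001],"twist":[0,0,0],"jaw":1},
    {"travel":[0,0,0.002],"twist":[0,0,0],"jaw":1},
    {"travel":[0,0,0.003],"twist":[0,0,0],"jaw":1},
    {"travel":[0,0,0.004],"twist":[0,0,0],"jaw":1},
    {"travel":[0,0,0.005],"twist":[0,0,0],"jaw":1},
    {"travel":[0,0,0.006],"twist":[0,0,0],"jaw":1},
    {"travel":[0,0,0.007],"twist":[0,0,0],"jaw":1},
    {"travel":[0,0,0.0075],"twist":[0,0,0],"jaw":1},
    {"travel":[0,0,0.0075],"twist":[0,0,0],"jaw":1},
    {"travel":[0,0,0.0075],"twist":[0,0,0],"jaw":1},
  ],
)

```text
clock: 21.85
eef_pos: [0.5175, 0.0386, 0.0835]
ee_rot: [0.0, 0.046, 0.999, 0.0]
force: [-4.4, -0.0, 9.1]
gripper_width: 0.009
grip_force: 50.9
```

Contact: the bar top is at reported z ≈ 0.0835. I'll ease off to a hair above it and advance toward the neck.

Emit:
jog_arm(
  rows=[
    {"travel":[0,0,-0.006],"twist":[0,0,0],"jaw":1},
    {"travel":[0,0,-0.006],"twist":[0,0,0],"jaw":1},
    {"travel":[-0.01,0,-0.006],"twist":[0,0,0],"jaw":1},
    {"travel":[-0.025,0,-0.006],"twist":[0,0,0],"jaw":1},
    {"travel":[-0.04,0,-0.006],"twist":[0,0,0],"jaw":1},
    {"travel":[-0.055,0,-0.006],"twist":[0,0,0],"jaw":1},
    {"travel":[-0.07,0,-0.006],"twist":[0,0,0],"jaw":1},
    {"travel":[-0.08,0,-0.006],"twist":[0,0,0],"jaw":1},
    {"travel":[-0.085,0,-0.006],"twist":[0,0,0],"jaw":1},
    {"travel":[-0.085,0,-0.006],"twist":[0,0,0],"jaw":1},
  ],
)

```text
clock: 22.85
eef_pos: [0.5349, 0.0369, 0.0836]
ee_rot: [0.0, 0.046, 0.999, 0.0]
force: [-1.0, -0.5, -0.2]
gripper_width: 0.0089
grip_force: 49.8
```

```bash
python3 - <<'E'
from h import *
s=env.observe();e=s['eef_pos'];print(e,s['force'],s['torque'])
p=snap('wrist');q=snap('side')
u=np.array([.9960,-.0889]);v=np.array([.0889,.9960])
print('tcp uv',e[:2]@u,e[:2]@v)
for n,pp in(('wrist',p),('side',q)):
    W,m=blue(pp);k=m&(np.linalg.norm(W[...,:2]-e[:2],axis=-1)<.09)&(W[...,2]>.08);P=W[k]
    for nm,a in (('base',P[P[:,2]<e[2]+.028]),('tab',P[P[:,2]>e[2]+.035])):
        if len(a)>5: print(n,nm,len(a),'u',np.percentile(a[:,:2]@u,[2,98]).round(4),'v',np.percentile(a[:,:2]@v,[2,98]).round(4),'z',np.percentile(a[:,2],[2,50,98]).round(4))
a=q['img'][130:210,290:410];cv2.imwrite('pics/c5.png',cv2.resize(a,None,fx=5,fy=5,interpolation=cv2.INTER_CUBIC)[:,:,::-1])
E
```

```text
[0.53485527 0.03693873 0.08362771] [-0.99012679 -0.52959391 -0.16929745] [ 0.01346482 -0.0611721   0.00619817]
tcp uv 0.5294320008180984 0.08433960505698258
wrist base 772 u [0.5189 0.5289] v [0.0667 0.1014] z [0.1017 0.1066 0.1099]
wrist tab 1232 u [0.5185 0.5392] v [0.0799 0.0884] z [0.1201 0.1395 0.1409]
side base 133 u [0.5179 0.5704] v [0.0642 0.0989] z [0.1001 0.1046 0.1085]
```

View pics/c5.png

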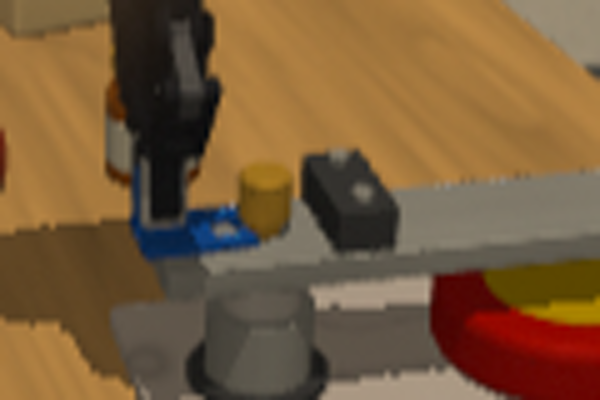

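The clip lies flat on the bar, with its jaw tips at (255,235) just reaching the head at (265,200). Now I'll push slowly, checking the force.

Emit:
jog_arm(
  rows=[
    {"travel":[-0.004,0,0],"twist":[0,0,0],"jaw":1},
    {"travel":[-0.008,0,0],"twist":[0,0,0],"jaw":1},
    {"travel":[-0.012,0,0],"twist":[0,0,0],"jaw":1},
    {"travel":[-0.016,0,0],"twist":[0,0,0],"jaw":1},
    {"travel":[-0.02,0,0],"twist":[0,0,0],"jaw":1},
    {"travel":[-0.024,0,0],"twist":[0,0,0],"jaw":1},
    {"travel":[-0.027,0,0],"twist":[0,0,0],"jaw":1},
    {"travel":[-0.03,0,0],"twist":[0,0,0],"jaw":1},
    {"travel":[-0.03,0,0],"twist":[0,0,0],"jaw":1},
    {"travel":[-0.03,0,0],"twist":[0,0,0],"jaw":1},
  ],
)

```text
clock: 23.95
eef_pos: [0.5405, 0.0365, 0.0837]
ee_rot: [0.0, 0.046, 0.999, 0.0]
force: [-0.3, -1.0, -0.1]
gripper_width: 0.0092
grip_force: 49.6
```

Emit:
jog_arm(
  rows=[
    {"travel":[-0.002,0,0],"twist":[0,0,0],"jaw":1},
    {"travel":[-0.004,0,0],"twist":[0,0,0],"jaw":1},
    {"travel":[-0.006,0,0],"twist":[0,0,0],"jaw":1},
    {"travel":[-0.008,0,0],"twist":[0,0,0],"jaw":1},
    {"travel":[-0.01,0,0],"twist":[0,0,0],"jaw":1},
    {"travel":[-0.01,0,0],"twist":[0,0,0],"jaw":1},
    {"travel":[-0.01,0,0],"twist":[0,0,0],"jaw":1},
    {"travel":[-0.01,0,0],"twist":[0,0,0],"jaw":1},
    {"travel":[-0.01,0,0],"twist":[0,0,0],"jaw":1},
    {"travel":[-0.01,0,0],"twist":[0,0,0],"jaw":1},
  ],
)

```text
clock: 24.95
eef_pos: [0.5416, 0.0365, 0.0837]
ee_rot: [-0.001, 0.045, 0.999, 0.0]
force: [-4.8, 2.2, 3.7]
gripper_width: 0.0091
grip_force: 50.1
```

Emit:
jog_arm(
  rows=[
    {"travel":[-0.002,0.0015,0],"twist":[0,0,0],"jaw":1},
    {"travel":[-0.004,0.0015,0],"twist":[0,0,0],"jaw":1},
    {"travel":[-0.006,0.0015,0],"twist":[0,0,0],"jaw":1},
    {"travel":[-0.008,0.0015,0],"twist":[0,0,0],"jaw":1},
    {"travel":[-0.01,0.0015,0],"twist":[0,0,0],"jaw":1},
    {"travel":[-0.01,0.0015,0],"twist":[0,0,0],"jaw":1},
    {"travel":[-0.01,0.0015,0],"twist":[0,0,0],"jaw":1},
    {"travel":[-0.01,0.0015,0],"twist":[0,0,0],"jaw":1},
    {"travel":[-0.01,0.0015,0],"twist":[0,0,0],"jaw":1},
    {"travel":[-0.01,0.0015,0],"twist":[0,0,0],"jaw":1},
  ],
)

```text
clock: 25.95
eef_pos: [0.542, 0.0365, 0.0837]
ee_rot: [-0.002, 0.045, 0.999, -0.0]
force: [-9.9, 0.2, 8.7]
gripper_width: 0.0093
grip_force: 50.8
```

Emit:
jog_arm(
  rows=[
    {"travel":[-0.002,0,-0.002],"twist":[0,0,0],"jaw":1},
    {"travel":[-0.003,0,-0.002],"twist":[0,0,0],"jaw":1},
    {"travel":[-0.004,0,-0.002],"twist":[0,0,0],"jaw":1},
    {"travel":[-0.005,0,-0.002],"twist":[0,0,0],"jaw":1},
    {"travel":[-0.006,0,-0.002],"twist":[0,0,0],"jaw":1},
    {"travel":[-0.007,0,-0.002],"twist":[0,0,0],"jaw":1},
    {"travel":[-0.007,0,-0.002],"twist":[0,0,0],"jaw":1},
    {"travel":[-0.007,0,-0.002],"twist":[0,0,0],"jaw":1},
    {"travel":[-0.007,0,-0.002],"twist":[0,0,0],"jaw":1},
    {"travel":[-0.007,0,-0.002],"twist":[0,0,0],"jaw":1},
  ],
)

```text
clock: 26.95
eef_pos: [0.5426, 0.0365, 0.0838]
ee_rot: [-0.003, 0.045, 0.999, -0.0]
force: [-10.6, 2.0, 7.4]
gripper_width: 0.0092
grip_force: 50.7
```

Emit:
jog_arm(
  rows=[
    {"travel":[-0.002,0.001,-0.001],"twist":[0,0,0],"jaw":1},
    {"travel":[-0.003,0.001,-0.001],"twist":[0,0,0],"jaw":1},
    {"travel":[-0.004,0.001,-0.002],"twist":[0,0,0],"jaw":1},
    {"travel":[-0.005,0.001,-0.002],"twist":[0,0,0],"jaw":1},
    {"travel":[-0.006,0.001,-0.002],"twist":[0,0,0],"jaw":1},
    {"travel":[-0.007,0.001,-0.002],"twist":[0,0,0],"jaw":1},
    {"travel":[-0.008,0.001,-0.002],"twist":[0,0,0],"jaw":1},
    {"travel":[-0.009,0.001,-0.002],"twist":[0,0,0],"jaw":1},
    {"travel":[-0.01,0.001,-0.002],"twist":[0,0,0],"jaw":1},
    {"travel":[-0.01,0.001,-0.002],"twist":[0,0,0],"jaw":1},
  ],
)

```text
clock: 27.95
eef_pos: [0.5455, 0.0363, 0.0838]
ee_rot: [-0.002, 0.046, 0.999, -0.0]
force: [-5.9, 0.6, 2.1]
gripper_width: 0.0089
grip_force: 50.1
```

Emit:
jog_arm(
  rows=[
    {"travel":[-0.003,0,0],"twist":[0,0,0],"jaw":1},
    {"travel":[-0.006,0,0],"twist":[0,0,0],"jaw":1},
    {"travel":[-0.009,0,0],"twist":[0,0,0],"jaw":1},
    {"travel":[-0.012,0,0],"twist":[0,0,0],"jaw":1},
    {"travel":[-0.015,0,0],"twist":[0,0,0],"jaw":1},
    {"travel":[-0.018,0,0],"twist":[0,0,0],"jaw":1},
    {"travel":[-0.021,0,0],"twist":[0,0,0],"jaw":1},
    {"travel":[-0.022,0,0],"twist":[0,0,0],"jaw":1},
    {"travel":[-0.022,0,0],"twist":[0,0,0],"jaw":1},
    {"travel":[-0.022,0,0],"twist":[0,0,0],"jaw":1},
  ],
)

```text
clock: 28.95
eef_pos: [0.5526, 0.0358, 0.0846]
ee_rot: [0.0, 0.046, 0.999, -0.0]
force: [0.6, -1.3, 0.1]
gripper_width: 0.0091
grip_force: 49.6
```

Emit:
jog_arm(
  rows=[
    {"travel":[0,0,0.002],"twist":[0,0,0],"jaw":1},
    {"travel":[-0.002,0,0.004],"twist":[0,0,0],"jaw":1},
    {"travel":[-0.004,0,0.004],"twist":[0,0,0],"jaw":1},
    {"travel":[-0.006,0,0.004],"twist":[0,0,0],"jaw":1},
    {"travel":[-0.008,0,0.004],"twist":[0,0,0],"jaw":1},
    {"travel":[-0.01,0,0.004],"twist":[0,0,0],"jaw":1},
    {"travel":[-0.011,0,0.004],"twist":[0,0,0],"jaw":1},
    {"travel":[-0.012,0,0.004],"twist":[0,0,0],"jaw":1},
    {"travel":[-0.012,0,0.004],"twist":[0,0,0],"jaw":1},
    {"travel":[-0.012,0,0.004],"twist":[0,0,0],"jaw":1},
  ],
)

```text
clock: 29.95
eef_pos: [0.5539, 0.0358, 0.0837]
ee_rot: [-0.001, 0.045, 0.999, 0.0]
force: [-4.6, -0.3, 4.1]
gripper_width: 0.0092
grip_force: 50.1
```

Emit:
jog_arm(
  rows=[
    {"travel":[-0.002,0,0],"twist":[0,0,0],"jaw":1},
    {"travel":[-0.003,0,0],"twist":[0,0,0],"jaw":1},
    {"travel":[-0.004,0,0],"twist":[0,0,0],"jaw":1},
    {"travel":[-0.005,0,0],"twist":[0,0,0],"jaw":1},
    {"travel":[-0.006,0,0],"twist":[0,0,0],"jaw":1},
    {"travel":[-0.007,0,0],"twist":[0,0,0],"jaw":1},
    {"travel":[-0.008,0,0],"twist":[0,0,0],"jaw":1},
    {"travel":[-0.008,0,0],"twist":[0,0,0],"jaw":1},
    {"travel":[-0.008,0,0],"twist":[0,0,0],"jaw":1},
    {"travel":[-0.008,0,0],"twist":[0,0,0],"jaw":1},
  ],
)

```text
clock: 30.95
eef_pos: [0.554, 0.0358, 0.0837]
ee_rot: [-0.002, 0.045, 0.999, 0.0]
force: [-9.0, 1.1, 9.1]
gripper_width: 0.0088
grip_force: 50.8
```

The clip is bottomed: force rises with no further motion. I'll relax, open and lift.

Emit:
jog_arm(
  rows=[
    {"travel":[0.005,0,-0.002],"twist":[0,0,0],"jaw":1},
    {"travel":[0.01,0,-0.004],"twist":[0,0,0],"jaw":1},
    {"travel":[0.012,0,-0.004],"twist":[0,0,0],"jaw":1},
    {"travel":[0.012,0,-0.004],"twist":[0,0,0],"jaw":0.8},
    {"travel":[0.012,0,-0.004],"twist":[0,0,0],"jaw":0.6},
    {"travel":[0.012,0,-0.004],"twist":[0,0,0],"jaw":0.5},
    {"travel":[0.012,0,-0.004],"twist":[0,0,0],"jaw":0.5},
    {"travel":[0.012,0,-0.004],"twist":[0,0,0],"jaw":0.5},
    {"travel":[0.012,0,-0.004],"twist":[0,0,0],"jaw":0.5},
    {"travel":[0.012,0,-0.004],"twist":[0,0,0],"jaw":0.5},
  ],
)

```text
clock: 31.95
eef_pos: [0.5539, 0.0357, 0.0845]
ee_rot: [0.0, 0.046, 0.999, 0.0]
force: [-0.1, -0.4, 0.2]
gripper_width: 0.0426
grip_force: 0.0
```

Emit:
jog_arm(
  rows=[
    {"travel":[0,0,-0.05],"twist":[0,0,0],"jaw":0.5},
    {"travel":[0,0,-0.12],"twist":[0,0,0],"jaw":0.5},
    {"travel":[0,0,-0.2],"twist":[0,0,0],"jaw":0.5},
    {"travel":[0.1,0,-0.3],"twist":[0,0,0],"jaw":0.5},
    {"travel":[0.2,0,-0.4],"twist":[0,0,0],"jaw":0.5},
    {"travel":[0.3,0,-0.5],"twist":[0,0,0],"jaw":0.5},
    {"travel":[0.4,0,-0.55],"twist":[0,0,0],"jaw":0.5},
    {"travel":[0.4,0,-0.55],"twist":[0,0,0],"jaw":0.5},
    {"travel":[0.4,0,-0.55],"twist":[0,0,0],"jaw":0.5},
    {"travel":[0.4,0,-0.55],"twist":[0,0,0],"jaw":0.5},
  ],
)

```text
clock: 32.95
eef_pos: [0.4747, 0.0429, 0.1942]
ee_rot: [0.0, 0.046, 0.999, 0.0]
force: [-1.0, -1.1, -0.7]
gripper_width: 0.0428
grip_force: 0.0
```

```bash
python3 - <<'E'
from h import *
s=env.observe();print(s['eef_pos'],s['force'],s['gripper_width'])
p=snap('wrist');q=snap('side')
u=np.array([.9960,-.0889]);v=np.array([.0889,.9960])
for n,pp in(('wrist',p),('side',q)):
    W,m=blue(pp);P=W[m&(np.linalg.norm(W[...,:2]-[.56,.035],axis=-1)<.07)&(W[...,2]>.08)]
    for nm,a in (('base',P[P[:,2]<.112]),('tab',P[P[:,2]>.13])):
        if len(a)>5: print(n,nm,len(a),'u',np.percentile(a[:,:2]@u,[1,99]).round(4),'v',np.percentile(a[:,:2]@v,[1,99]).round(4),'z',np.percentile(a[:,2],[2,50,98]).round(4))
    im=pp['img'].astype(int);br=(im[...,0]>im[...,2]+40)&(W[...,2]>.127)&(W[...,2]<.15)&(np.linalg.norm(W[...,:2]-[.587,.031],axis=-1)<.03)
    a=W[br]
    if len(a): print('head u',np.percentile(a[:,:2]@u,[1,99]).round(4),'v',np.percentile(a[:,:2]@v,[1,99]).round(4))
a=cv2.resize(q['img'][130:210,290:410],None,fx=3.3,fy=3.3,interpolation=cv2.INTER_CUBIC);b=cv2.resize(p['img'],(400,264))
cv2.imwrite('pics/c6.png',np.hstack([a,b])[:,:,::-1])
E
```

```text
[0.47473914 0.04288218 0.19419739] [-0.97176121 -1.14042967 -0.71573365] 0.04280521852794587
wrist base 1007 u [0.538  0.5917] v [0.0671 0.1018] z [0.1028 0.1068 0.1085]
wrist tab 321 u [0.5374 0.5589] v [0.0796 0.0893] z [0.1304 0.1395 0.141 ]
head u [0.5704 0.5935] v [0.0724 0.096 ]
side base 125 u [0.5362 0.5909] v [0.0649 0.1071] z [0.1004 0.1047 0.1116]
side tab 43 u [0.5356 0.5556] v [0.0769 0.0907] z [0.1302 0.1359 0.1388]
head u [0.5688 0.5924] v [0.0692 0.0933]
```

View pics/c6.png

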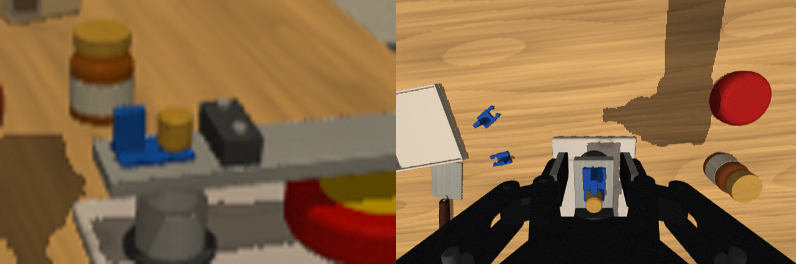

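The clip sits under the brass head, flat and released, with its seat within about 0.5 mm of the axis (left crop, clip at (150,150), head at (175,130)). The gripper is clear of everything, so I'm handing it in.

```bash
python3 -c "
from bench import env
print(env.sign_off())"
```

```text
the job is handed in; nothing more can be done
None
```

I handed the job in: the large blue clip is snapped home in the spindle groove, flat and released, with its seat within about 0.5 mm of the axis by camera and no reading above about 13 N between clip and cutter; sign-off returned no verdict.

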